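Index the magnifier arm over the petri dish

ROBOT

A 7-joint arm with a two-finger parallel gripper is mounted at the origin on a cart in front of the work surface, level with it; the furniture and walls round the work are solid. World frame = base frame: x ahead of the robot, y to its left, z up, the work surface at z = 0. Lengths are in m, angles in rad, forces in N, time in s.
With the tool pointing down it reaches from about 0.425 to 0.975 m from the base axis. Payload 16.7 kg.
Tool frame: the origin (TCP) lies at the centre of the arm's flange, where the gripper is bolted on; the fingertips stand 173 mm ahead of it and the grasp point (between the pads) lies 155 mm ahead of it; z points along the fingers, y is the line along which they close (so a half turn about z gives the same grasp; the last joint's range is limited). The gripper opens to 85 mm and grips with 20 to 120 N. Pads are 22 mm wide; open, the fingers measure 114 mm over their backs; the gripper's body (76 mm by 85 mm) begins 54 mm behind the grasp point. The pads swing forward as they close: fully open they stand 13 mm farther back than shut.
Start: joints at [1.133, 0.426, 0.074, 1.606, -0.034, 1.111, -0.067], TCP at [0.192, -0.647, 0.405] pointing down, gripper open.
Joint ranges: [-2.85, 2.85], [-0.5, 2.14], [-1.23, 1.37], [0.21, 2.46], [-1.02, 4.16], [0.16, 2.05], [-2.73, 2.73]. Speed limits (rad/s): [1.89, 1.89, 2.39, 2.39, 3.01, 3.01, 3.01].

INTERFACE

Orientations are given as a unit quaternion [w, x, y, z].
In Python, from workcell import arm, effector, telemetry, imaging, finish_job, models gives the robot as it stands. Calls block until the motion is done:
- arm.move_to(position, orientation): joint-space move of the TCP to a pose.
- arm.move_linear(position, feed=0.15, orientation=None, threshold=None): straight line of the TCP; orientation=None keeps the orientation; feed is the mean speed in m/s. With threshold (N) it stops when the force on the tool has changed by that much, and returns True; else False.
- arm.movej(angles): joint-space move.
- effector.move_gripper(opening, f_grip=None): finger opening in m; f_grip is the grip in N (None keeps the last); returns when the fingers have stopped.
- arm.wait(seconds).
- arm.ik(position, orientation): joint angles nearest the present ones, or None.
- telemetry.get_obs(): the state.
- imaging.read_camera(name): name is "side" or "top"; returns the picture (384x512x3 uint8, red, green, blue); there is no depth.
- imaging.camera_model(name): a dict with "vfov" (degrees; the focal length in pixels is half the picture's height over the tangent of half this angle, whatever the lens; pixels are square), "cx", "cy" (the principal point, pixels), "k1" (the pictures are not rectified: a ray, as slopes to the right and down, at radius r is drawn at 1 + k1 r^2 times it, then the intrinsics apply), "position" and "attitude" of the camera in the world. Camera axes: x right, y down, z forward; pixel columns grow to the right and rows downward; lengths in m; the calibration is good to about 2 mm. A picture is of the moment at which its call begins. camera_model takes no time and is no camera call.
A pose or a line that the arm cannot do raises arm.Unreachable and nothing moves.
- finish_job(): hands the job in; it is judged then, once.
Trained networks look in the newest picture that a camera, given by its name, has taken for a name from the list of things; names that differ only in an ending like _2 or _b are one class to them, and where a whole thing is asked for, a point or a joint stands for the part that bears it (a point fixed in the world has none). Each returns a list of dicts, best first, with "score" (0 to 1); they miss things now and then, are a little off and sometimes report something else, mostly with a low value. They report only what shows in the picture. A call takes as long as a camera call. They do not tell look-alikes from the thing itself.
- models.look_for(camera, target): "box" ([left, top, right, bottom] in pixels, round what is visible of it).
- models.masks_of(camera, target): "pixels" (384x512 bool, what is visible of it) and "box" ([left, top, right, bottom] in pixels, round what is visible of it).
The state is a dict: "time_s": time; "qpos": joint angles; "qvel": joint speeds; "joint_torque": joint torques, N m; "tool_pos": TCP position; "orientation": TCP orientation; "contact_force": force on the tool from outside, world axes, zero at the start; "moment": the same for the moment, N m; "opening": finger opening in m; "finger_force": force on a finger pad.
Only numpy, scipy, OpenCV 4.12 (cv2) and the standard library are available. Lean on these libraries where they do the work, as an engineer would, in place of code of your own. Each camera call takes 0.05 s, during which the arm holds its last target. There are 200 camera calls.

TASK

Swing the bench magnifier one hole sideways so that its lens stands over the petri dish: hook a fingertip through the pull ring of the spring index pin, lift the pin, swing the arm to the next hole on the dish's side, let the pin drop fully home and take your finger out of the ring. Only hook and push the ring, without pinching it or forcing it, and leave the dish and everything else on the bench where it lies.

Things in the scene. Friction and masses are not known exactly. Their poses are not given: they have to be found in the camera images.
- index_base: fixed aluminium plate, 180 x 210 x 16 mm, flat on the bench. Origin on the arm's pivot axis at bench level; plate spans x -45 to 135, y -105 to 105 mm in its frame (x to the robot's left within 0.2 rad, y toward the robot, z up). Five pin holes on an arc of 120 mm radius about the pivot at -0.72, -0.36, 0, 0.36, 0.72 rad from its x axis (43 mm apart). Pivot hub: top at 46 mm.
- swing_arm (a joint): angle (rad) of the magnifier arm about the vertical pivot: 0 along the plate's x axis, where it starts (middle hole); positive is counter-clockwise from above (lens toward the robot). Holes every 0.36, stops at +-0.85. Turns easily (about 1 N at the pin), stays where left; its flat bar lies 24 to 34 mm above the bench. Pinned, it has about 0.015 rad of play.
- index_pin (a joint): height (m) of the spring pin: 0 = fully down in a hole, 0.012 = tip riding on top of the plate, 0.024 = upper stop. Upright on the arm 120 mm from the pivot, 10 mm thick, round tip; the spring presses down with 4.5 N seated, 7.5 N at 0.020. The holes give 1.5 mm all round; let down within about 4 mm (0.035 rad) of a hole's centre it drops in by itself.
- loop_centre (a point): centre of the opening of the pin's steel pull ring, a rounded square loop of 6 mm bar fixed on top of the pin, above its axis; opening 60 wide, 60 mm high, from 98 to 158 mm above the bench (centre 128) with the pin seated. The loop is upright and faces along the arm, so it can be entered from the pivot's side or the lens's side; arm, housing and lens all stay below 70 mm.
- loop_top (a point): middle (axis) of the loop's level top bar, 6 mm thick, across the arm, 161 mm above the bench with the pin seated. This bar is what a fingertip lifts from below. Keep the wrist clear of the shelf over the back of the bench (front edge at x = 0.69 m, underside 0.48 m above the bench).
- lens_centre (a point): centre of the round magnifier lens at the arm's outer end, in a black rim of 88 mm outer diameter, 57 to 67 mm above the bench, 205 mm from the pivot.
- dish: closed clear petri dish with pale agar, 91 mm across and 16 mm high, loose on the bench; origin at the centre of its underside. It lies within about 9 mm of the place under the lens when the arm is one hole (0.36 rad) to one side of the start, nearer the robot or farther: find out which.
- heat_insert: loose aluminium block with a grid of wells, 66 x 95 x 34 mm, on the other side of the arm from the dish; not to be moved. Origin: centre of its underside.
- tape_ring: loose roll of label tape lying flat, 72 mm across, 19 mm high, between the plate and the robot; not to be moved.
- bench_timer: loose digital timer, 66 x 70 x 26 mm, right of the plate, behind the pivot; not to be moved.
- tube_rack: loose microtube rack, 69 x 160 x 46 mm, far left; not to be moved.
- glass_beaker: loose small beaker, 52 mm across, 62 mm high, near left; not to be moved.
- lab_pipette: loose micropipette lying along x, 261 x 59 x 26 mm, right; not to be moved.
Things that resemble listed ones, but are neither listed nor needed, are in the scene too. What is shaped like the dish but purple or yellow is not meant.

How it is judged:
On the way:
1. the index pin is lifted clear of the middle hole (value of joint index_pin above 0.011 m and value of joint swing_arm between -0.2 and 0.2 rad), for 0.05 s.
At the end, for the whole second after the job is handed in: the arm stands still in the next hole (0.36 rad, within 0.035) on the dish's side, the pin is down within 3 mm, the lens centre is within 30 mm of the dish's centre seen from above, the dish has moved less than 12 mm and the other loose things less than 20 mm (value of joint index_pin below 0.003 m and (value of joint swing_arm between 0.325 and 0.395 rad or value of joint swing_arm between -0.395 and -0.325 rad) and horizontal distance between lens_centre and dish below 0.03 m and velocity of joint swing_arm between -0.05 and 0.05 rad/s and distance of dish from where it was at the start of the episode below 0.012 m and distance of each of heat_insert, tape_ring, bench_timer, tube_rack, glass_beaker, lab_pipette from where it was at the start of the episode below 0.02 m); the robot touches nothing.
It fails at once if the ring is pinched or forced (fingers press on the pin and its ring with more than 30 N) (contact force between the fingers and index_pin above 30 N).
It fails at once if the dish is moved 12 mm or more or lifted (distance of dish from where it was at the start of the episode above 0.012 m).
It fails at once if another loose thing is moved 20 mm or more, or lifted (distance of any of heat_insert, tape_ring, bench_timer, tube_rack, glass_beaker, lab_pipette from where it was at the start of the episode above 0.02 m).
It also fails if it takes over 43 s, if anything falls off the work surface, if the arm or the gripper's body presses on something with over 40 N, if the wrist force passes 120 N, or if a joint passes its speed limit or range.

## Working session

There is one attempt and no reset: what is moved stays moved. The work goes in short steps, each a Python script; the robot and the scene stay as the last script left them, time stands still between calls to the robot, and variables do not carry over. Pictures are saved under pics/ and viewed, at most 10 in all, crops included, and the job is handed in when it is done.

```bash
mkdir -p pics; ls; cat > h.py <<'E'
import numpy as np, cv2
from workcell import arm, effector, telemetry, imaging, finish_job, models
from scipy.spatial.transform import Rotation as R
def cam(n):
    m=imaging.camera_model(n); f=192/np.tan(np.radians(m["vfov"])/2)
    K=np.array([[f,0,m["cx"]],[0,f,m["cy"]],[0,0,1]]); D=np.array([m["k1"],0,0,0,0.])
    q=np.array(m["attitude"],float)
    Rm=R.from_quat(q[[1,2,3,0]]).as_matrix() if q.size==4 else q.reshape(3,3)
    return K,D,Rm,np.array(m["position"],float)
def ray(n,uv):
    K,D,Rm,p=cam(n); x=cv2.undistortPoints(np.array(uv,float).reshape(1,1,2),K,D)[0,0]
    d=Rm@np.array([x[0],x[1],1]); return p,d/np.linalg.norm(d)
def at_z(n,uv,z):
    p,d=ray(n,uv); return p+d*(z-p[2])/d[2]
def proj(n,P):
    K,D,Rm,p=cam(n); P=np.atleast_2d(np.array(P,float)); c=(P-p)@Rm
    return cv2.projectPoints(c,np.zeros(3),np.zeros(3),K,D)[0][:,0]
def save(n,fn,box=None,s=1):
    im=imaging.read_camera(n)[:,:,::-1]
    if box: im=im[box[1]:box[3],box[0]:box[2]]
    cv2.imwrite("pics/"+fn,cv2.resize(im,None,fx=s,fy=s,interpolation=cv2.INTER_CUBIC)); 
E
python3 - <<'E'
from h import *
print(imaging.camera_model("side"),imaging.camera_model("top"))
for n in ("top","side"):
    save(n,n+"0.png",s=1.5)
    for t in ("index_base","swing_arm","index_pin","dish","heat_insert","lens_centre"):
        print(n,t,[(np.round(d["box"]).astype(int).tolist(),round(d["score"],2)) for d in models.look_for(n,t)])
print(telemetry.get_obs())
E
```

```text
pics
{'vfov': 45.247013997413205, 'cx': 264.28708111366916, 'cy': 193.79816722375992, 'k1': 0.005123718881436544, 'position': array([-0.05040582, -1.30284164,  1.17791847]), 'attitude': array([-0.43983936,  0.87644858, -0.17996467,  0.07740767])} {'vfov': 51.52802257579745, 'cx': 251.22679555741115, 'cy': 199.43571997486185, 'k1': -0.04061649164888387, 'position': array([ 0.19987356, -0.01633739,  1.40591835]), 'attitude': array([-0.07851104,  0.75659519, -0.64524708,  0.0711051 ])}
top index_base [([185, 158, 272, 223], 0.85)]
top swing_arm [([186, 171, 263, 202], 0.6)]
top index_pin [([218, 169, 222, 196], 0.55)]
top dish [([295, 222, 316, 248], 0.9), ([142, 192, 171, 218], 0.88), ([321, 171, 346, 197], 0.76), ([191, 155, 217, 180], 0.64)]
top heat_insert [([188, 197, 215, 219], 0.74), ([218, 171, 226, 194], 0.7)]
top lens_centre [([218, 173, 222, 188], 0.69), ([185, 174, 258, 199], 0.68)]
side index_base []
side swing_arm []
side index_pin []
side dish [([318, 238, 341, 259], 0.81), ([264, 177, 285, 187], 0.62)]
side heat_insert []
side lens_centre []
{'time_s': 0.7, 'qpos': array([ 1.13251795,  0.42606975,  0.07389494,  1.60598007, -0.03408874,
        1.11081746, -0.06713178]), 'qvel': array([ 1.06309527e-03, -8.20849394e-04, -9.59425789e-04, -1.20751593e-03,
        5.08779424e-04,  5.49723930e-04, -3.65380119e-05]), 'joint_torque': array([ 5.64063557e-04, -9.49307442e+01,  3.75664204e+00, -4.63828325e+01,
        1.90411118e-02,  2.50038349e-03, -1.15237799e-04]), 'tool_pos': array([ 0.19219811, -0.64703124,  0.40473064]), 'orientation': array([-1.07804895e-05,  9.89599689e-01,  1.43848722e-01,  1.14132956e-05]), 'contact_force': array([-0.0489144 ,  0.37245549,  0.22634458]), 'moment': array([ 0.00394   , -0.05942346, -0.00519205]), 'finger_force': 0.0, 'opening': 0.085086308641992}
```

View pics/top0.png

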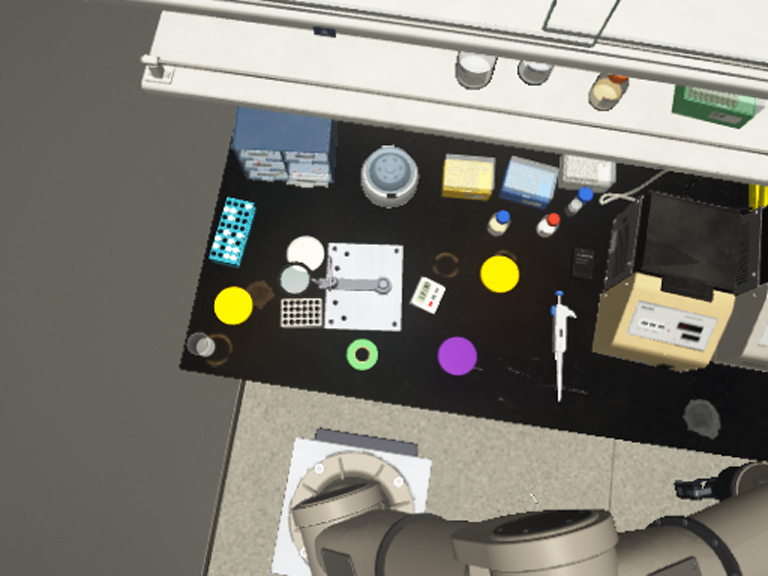

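View pics/side0.png

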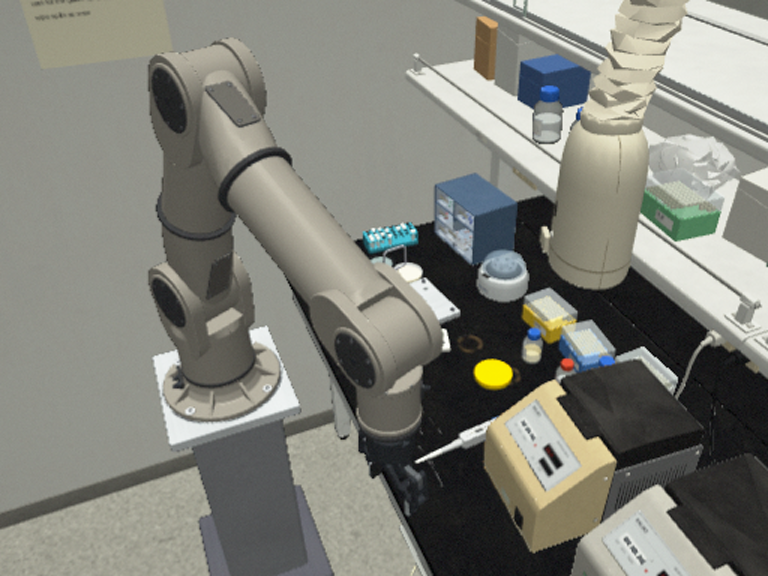

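Candidates for the dish (1.5x pixels): white disc (305,252), yellow (233,305), yellow (499,274), purple (457,355), and the clear lens (295,279). The white one on the far side is the dish, so the swing should be toward −0.36. I'll check this in a crop and measure.

```bash
python3 - <<'E'
from h import *
save("top","crop.png",(170,145,290,235),6)
c=[(327,243),(403,246),(402,331),(326,329)]
P=[at_z("top",np.array(u)/1.5,0.016) for u in c]
for p in P: print(np.round(p,3))
print("ctr",np.mean(P,0), "hub",at_z("top",(382/1.5,285/1.5),.046),"lens",at_z("top",(295/1.5,279/1.5),.062),"dish",at_z("top",(305/1.5,252/1.5),.012))
for q in ([1.57,0],[1.57,.4],):pass
E
```

```text
[0.616 0.164 0.016]
[ 0.638 -0.02   0.016]
[ 0.43  -0.049  0.016]
[0.407 0.129 0.016]
ctr [0.52263605 0.05611988 0.016     ] hub [0.52592539 0.01467544 0.046     ] lens [0.50421756 0.21588136 0.062     ] dish [0.58588597 0.21310672 0.012     ]
```

View pics/crop.png

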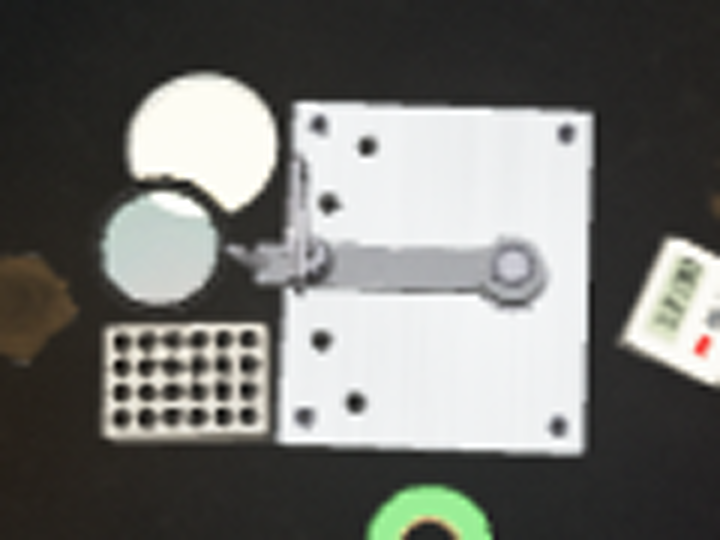

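The crop shows the white dish at (203,143), partly behind the lens at (160,248). The heat insert is at (187,380) and the hub at (513,264). The far holes are at (329,203) and (367,146), and the ring is at about (300,220). Next I'll fit the plate pose.

```bash
cat >> h.py <<'E'
def T(pose,p):
    x,y,a=pose; p=np.atleast_2d(p); c,s=np.cos(a),np.sin(a)
    return np.c_[x+c*p[:,0]-s*p[:,1], y+s*p[:,0]+c*p[:,1], p[:,2]]
E
python3 - <<'E'
from h import *
from scipy.optimize import least_squares
h=lambda a:(.12*np.cos(a),.12*np.sin(a),.016)
M=np.array([(.135,-.105,.016),(-.045,-.105,.016),(-.045,.105,.016),(.135,.105,.016),h(-.72),h(-.36),h(.36),h(.72),(0,0,.046)])
U=(np.array([(294,102),(594,112),(583,455),(277,443),(367,146),(329,203),(320,340),(356,402),(513,264)])+.5)/6-.5+[170,145]
r=least_squares(lambda q:(proj("top",T(q,M))-U).ravel(),[.52,.02,1.57])
print(r.x,np.round(r.fun.reshape(-1,2),1).tolist())
q=r.x
for n,p in dict(ring=(.12,0,.128),ringtgt=(*h(-.36)[:2],.128),lens=(.205,0,.062),lenstgt=(.205*np.cos(.36),-.205*np.sin(.36),.062)).items():
    w=T(q,p)[0]; print(n,w.round(3),(((proj("top",w)[0]-[170,145])+.5)*6).round())
print("dish",at_z("top",(np.array((203,143))+.5)/6-.5+[170,145],.014))
# IK candidates for the tool along the arm, tilted down
for tgt,a in (("0",0),("t",-.36)):
  for tilt in (0,.2,.35,.5):
    for roll in (0,np.pi/2,-np.pi/2,np.pi):
      yaw=q[2]+a
      z=np.array([np.cos(yaw)*np.cos(tilt),np.sin(yaw)*np.cos(tilt),-np.sin(tilt)])
      y0=np.array([-np.sin(yaw),np.cos(yaw),0]); Rm=np.c_[np.cross(y0,z),y0,z]@R.from_euler('z',roll).as_matrix()
      Q=R.from_matrix(Rm).as_quat()[[3,0,1,2]]
      tip=T(q,(.12*np.cos(a),.12*np.sin(a),.145))[0]+.01*z
      j=arm.ik(tip-.173*z,Q); print(tgt,tilt,round(roll,2),None if j is None else np.round(j,2))
E
```

```text
[0.53015887 0.01389634 1.69401338] [[0.3, -0.0], [-0.4, 0.1], [-0.1, -0.2], [0.1, -0.0], [0.1, -0.1], [-0.1, -0.0], [0.2, 0.0], [-0.1, 0.1], [-0.0, 0.3]]
ring [0.515 0.133 0.128] [299. 224.]
ringtgt [0.558 0.131 0.128] [317. 151.]
lens [0.505 0.217 0.062] [161. 247.]
lenstgt [0.578 0.213 0.062] [191. 129.]
dish [0.58382692 0.21218884 0.014     ]
0 0 0 [ 0.6   0.98 -0.48  1.9  -1.02  1.37 -2.03]
0 0 1.57 [ 0.99  1.27 -1.04  1.88 -0.54  1.05  2.26]
0 0 -1.57 [ 0.74  1.05 -0.67  1.89 -0.9   1.26 -0.57]
0 0 3.14 [ 0.78  1.07 -0.72  1.89 -0.86  1.23  0.97]
0 0.2 0 [ 0.59  0.86 -0.48  1.93 -0.97  1.25 -2.11]
0 0.2 1.57 [ 0.81  0.97 -0.79  1.92 -0.76  1.09  2.41]
0 0.2 -1.57 [ 0.73  0.92 -0.66  1.93 -0.85  1.15 -0.64]
0 0.2 3.14 [ 0.78  0.95 -0.74  1.92 -0.8   1.12  0.88]
0 0.35 0 [ 0.43  0.73 -0.3   1.97 -1.02  1.25 -2.11]
0 0.35 1.57 [ 0.75  0.84 -0.73  1.95 -0.76  1.05  2.38]
0 0.35 -1.57 [ 0.43  0.73 -0.31  1.96 -1.01  1.24 -0.54]
0 0.35 3.14 [ 0.77  0.86 -0.76  1.94 -0.74  1.04  0.79]
0 0.5 0 [ 0.39  0.64 -0.3   1.98 -0.96  1.15 -2.19]
0 0.5 1.57 [ 0.72  0.75 -0.72  1.96 -0.71  0.98  2
[... 283 characters left out ...]
 1.07  1.25 -1.03  2.04 -0.91  0.76  0.99]
t 0.2 0 [ 1.04  1.07 -1.02  2.07 -0.9   0.68 -2.26]
t 0.2 1.57 [ 1.06  1.1  -1.06  2.07 -0.85  0.65  2.41]
t 0.2 -1.57 [ 1.04  1.07 -1.02  2.07 -0.9   0.68 -0.69]
t 0.2 3.14 [ 1.04  1.07 -1.02  2.07 -0.9   0.68  0.88]
t 0.35 0 [ 0.93  0.88 -0.91  2.09 -1.    0.7  -2.26]
t 0.35 1.57 [ 0.92  0.87 -0.9   2.09 -1.01  0.71  2.46]
t 0.35 -1.57 [ 0.93  0.88 -0.91  2.09 -0.99  0.7  -0.7 ]
t 0.35 3.14 [ 1.01  0.95 -1.02  2.08 -0.85  0.62  0.76]
t 0.5 0 [ 0.84  0.73 -0.84  2.09 -0.98  0.68 -2.36]
t 0.5 1.57 [ 0.91  0.78 -0.93  2.09 -0.88  0.62  2.26]
t 0.5 -1.57 [ 0.89  0.77 -0.91  2.09 -0.9   0.63 -0.86]
t 0.5 3.14 [ 0.84  0.73 -0.84  2.09 -0.98  0.68  0.78]
```

Dish to target-lens distance is about 6 mm on the −0.36 side, and the pose fit is within 0.4 px. I'll use one fixed tool orientation, entering from the pivot side and tilted 0.35 rad down.

```bash
cat >> h.py <<'E'
Q0=np.array([0.53015887,0.01389634,1.69401338]); yaw=Q0[2]-.18; tilt=.35
Z=np.array([np.cos(yaw)*np.cos(tilt),np.sin(yaw)*np.cos(tilt),-np.sin(tilt)])
Y=-np.array([-np.sin(yaw),np.cos(yaw),0]); QT=R.from_matrix(np.c_[np.cross(Y,Z),Y,Z]).as_quat()[[3,0,1,2]]
def tcp(phi,d,h,s=.022):
    c,n=np.cos(phi),np.sin(phi)   # finger axis crosses ring plane at tangential offset -d, height h
    return T(Q0,(.12*c+d*n,.12*n-d*c,h))[0]+(s-.173)*Z
E
python3 - <<'E'
from h import *
for a in ((0,0,.128,-.1),(0,0,.128),(0,.014,.165),(-.36,.014,.165),(-.36,.014,.13),(-.36,0,.13,-.1)):
    p=tcp(*a); j=arm.ik(p,QT); print(a,p.round(3),None if j is None else np.round(j,2))
effector.move_gripper(0.0)
p=tcp(0,0,.129,-.1)
arm.move_to(p+[-.05,-.05,.2],QT)
arm.move_linear(p,feed=.15)
o=telemetry.get_obs(); print(o["time_s"],o["tool_pos"],o["contact_force"],o["opening"],o["qpos"].round(2))
save("top","pre_t.png",(150,120,310,240),5); save("side","pre_s.png",(200,110,360,230),5)
E
```

```text
(0, 0, 0.128, -0.1) [ 0.501 -0.123  0.222] [ 0.93  0.77 -0.68  1.98 -0.8   1.11  0.85]
(0, 0, 0.128) [ 0.507 -0.009  0.18 ] [ 0.8   0.85 -0.75  2.07 -0.94  0.87  0.93]
(0, 0.014, 0.165) [ 0.521 -0.007  0.217] [ 0.8   0.79 -0.77  2.04 -0.94  0.91  0.86]
(-0.36, 0.014, 0.165) [ 0.564 -0.014  0.217] [ 0.8   0.85 -0.8   1.94 -0.86  0.91  0.77]
(-0.36, 0.014, 0.13) [ 0.564 -0.014  0.182] [ 0.78  0.91 -0.78  1.94 -0.85  0.88  0.81]
(-0.36, 0, 0.13, -0.1) [ 0.544 -0.125  0.224] [ 0.91  0.81 -0.7   1.89 -0.77  1.11  0.78]
5.5167 [ 0.50089436 -0.12332471  0.22317595] [ 0.05761161 -0.50267719 -0.39165325] -5.411048300269576e-05 [ 0.87  0.74 -0.6   1.99 -0.85  1.14  0.89]
```

View pics/pre_t.png

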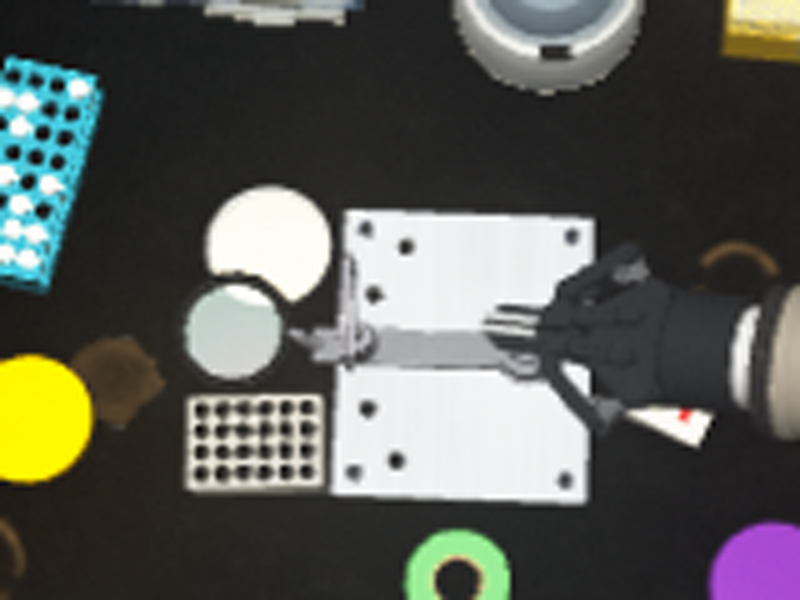

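View pics/pre_s.png

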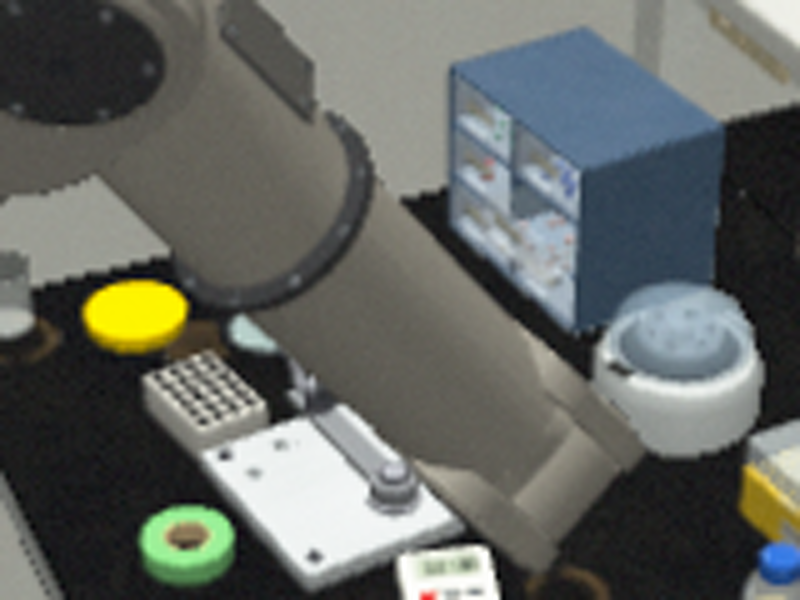

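The closed fingertip is at (490,320) in the top crop, in line with the ring plane at x≈348. The knuckles start to widen about 40 mm behind the tip, so 22 mm of insertion is fine.

```bash
python3 - <<'E'
from h import *
def st(n,r=None):
    o=telemetry.get_obs(); print(n,r,round(o["time_s"],2),o["tool_pos"].round(4),o["contact_force"].round(2))
    return o
r=arm.move_linear(tcp(0,0,.129),feed=.06,threshold=6); o=st("in",r)
if r: raise SystemExit
r=arm.move_linear(tcp(0,.022,.129),feed=.03,threshold=2.5); o=st("side",r)
u=np.array([-np.sin(Q0[2]),np.cos(Q0[2])]); d=-(o["tool_pos"]-tcp(0,0,.129))[:2]@u; print("d",d)
p=o["tool_pos"]+0; r=arm.move_linear(p+[0,0,.03],feed=.025,threshold=3); o=st("up",r)
save("top","in_t.png",(150,120,310,240),5)
E
```

```text
in False 7.8 [ 0.5074 -0.0088  0.1808] [-0.33 -0.94 -0.26]
side True 8.38 [ 0.5245 -0.0063  0.1804] [-3.23 -1.25  2.26]
d 0.017313980449718203
up True 8.62 [ 0.5241 -0.0064  0.1804] [0.82 0.35 0.76]
```

View pics/in_t.png

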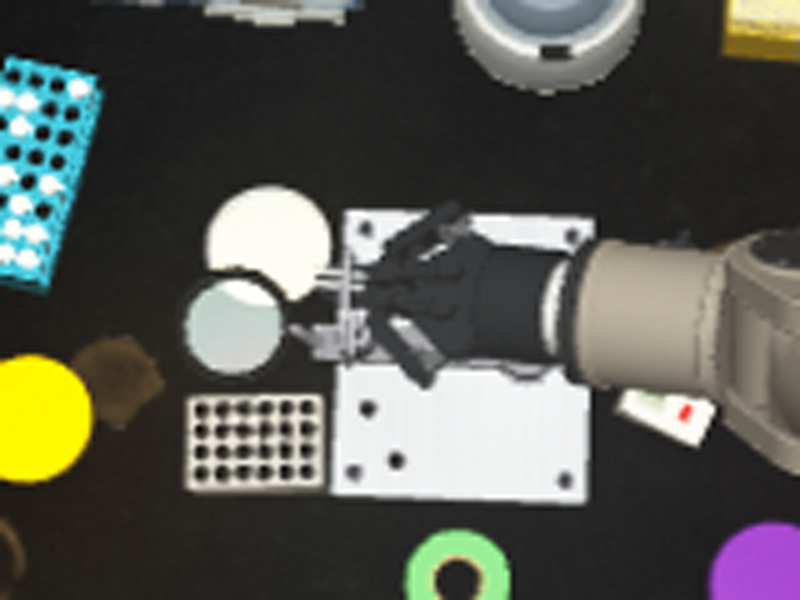

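The fingertip is through the ring at (340,275), lying against the far leg. Next is the lift. The last threshold tripped on release of the side load.

```bash
python3 - <<'E'
from h import *
def st(n,r=None):
    o=telemetry.get_obs(); print(n,r,round(o["time_s"],2),o["tool_pos"].round(4),o["contact_force"].round(2))
    return o
p=telemetry.get_obs()["tool_pos"]
for i in range(12):
    r=arm.move_linear(p+[0,0,.008+.003*i],feed=.03,threshold=12); o=st("up",r)
    if r: break
    if -o["contact_force"][2]>6.3 : break
E
```

```text
up False 9.09 [ 0.5241 -0.0064  0.1885] [ 0.01 -0.11  0.44]
up False 9.34 [ 0.5241 -0.0064  0.1914] [-0.56  0.13 -0.4 ]
up False 9.59 [ 0.5241 -0.0064  0.1944] [-0.2   0.63 -0.11]
up False 9.84 [ 0.524  -0.0065  0.1973] [-0.09  0.51 -1.88]
up False 10.09 [ 0.524  -0.0065  0.2003] [-0.63 -0.98 -5.69]
up False 10.34 [ 0.524  -0.0065  0.2034] [-0.78 -1.26 -6.44]
```

Contact is at z≈0.197, so I'll lift to a pin height of about 0.018 and look.

```bash
python3 - <<'E'
from h import *
def st(n,r=None):
    o=telemetry.get_obs(); print(n,r,round(o["time_s"],2),o["tool_pos"].round(4),o["contact_force"].round(2))
    return o
p=telemetry.get_obs()["tool_pos"]
for z in (.207,.211,.2145):
    p[2]=z; r=arm.move_linear(p,feed=.03,threshold=8); o=st("up",r)
arm.wait(.2); o=st("held")
p=o["tool_pos"]; d=.0155; p0=tcp(-.015,d,.129)
print("offset from model",(p-p0).round(4))
off=p-p0; off[2]=0
for phi in np.linspace(-.015,-.20,5)[1:]:
    t=tcp(phi,d,.129)+off; t[2]=.2145
    r=arm.move_linear(t,feed=.05,threshold=10); o=st("swing %.3f"%phi,r)
    if r: break
m=models.masks_of("top","swing_arm") if imaging.read_camera("top") is not None else 0
for k in m[:2]: print(k["box"],k["score"])
E
```

```text
up False 10.62 [ 0.5241 -0.0065  0.2072] [-0.26 -0.29 -7.12]
up False 10.9 [ 0.5241 -0.0065  0.2112] [-0.68 -0.15 -6.62]
up False 11.17 [ 0.524  -0.0065  0.2146] [-0.31 -0.7  -8.88]
held None 11.37 [ 0.524  -0.0065  0.2145] [-0.95  0.58 -7.38]
offset from model [-0.0005  0.0003  0.0337]
swing -0.061 False 11.62 [ 0.5301 -0.0069  0.2145] [-0.17 -3.28 -7.44]
swing -0.107 False 11.88 [ 0.5356 -0.0076  0.2144] [-0.87 -4.97 -7.37]
swing -0.154 False 12.14 [ 0.541  -0.0085  0.2143] [-1.19 -6.75 -6.91]
swing -0.200 False 12.4 [ 0.5465 -0.0096  0.2143] [-0.92 -7.16 -7.8 ]
[191.0, 161.9, 264.7, 198.4] 0.59
```

```bash
python3 - <<'E'
from h import *
def st(n,r=None):
    o=telemetry.get_obs(); print(n,r,round(o["time_s"],2),o["tool_pos"].round(4),o["contact_force"].round(2))
    return o
d=.0155; off=np.array([-.0005,.0003,0])
for phi in np.linspace(-.20,-.36,5)[1:]:
    t=tcp(phi,d,.129)+off; t[2]=.2145
    r=arm.move_linear(t,feed=.05,threshold=9); o=st("swing %.3f"%phi,r)
    if r: break
arm.wait(.2); st("held")
save("top","sw_t.png",(150,120,310,240),5)
L=lambda a:T(Q0,(.205*np.cos(a),.205*np.sin(a),.067))[0]
for a in (-.32,-.34,-.36,-.38): print(a,((proj("top",L(a))[0]-[150,120]+.5)*5).round(1))
E
```

```text
swing -0.240 False 12.75 [ 0.5512 -0.0108  0.2142] [-3.14 -8.59 -7.66]
swing -0.280 False 13.0 [ 0.5558 -0.012   0.2142] [-2.54 -8.66 -7.95]
swing -0.320 False 13.25 [ 0.5603 -0.0136  0.214 ] [-4.56 -9.11 -8.05]
swing -0.360 False 13.5 [ 0.5648 -0.0152  0.214 ] [-3.92 -9.04 -8.01]
held None 13.7 [ 0.5646 -0.0152  0.214 ] [-3.94 -9.55 -7.18]
-0.32 [253.8 240.7]
-0.34 [256.  235.5]
-0.36 [258.4 230.3]
-0.38 [260.8 225.1]
```

View pics/sw_t.png

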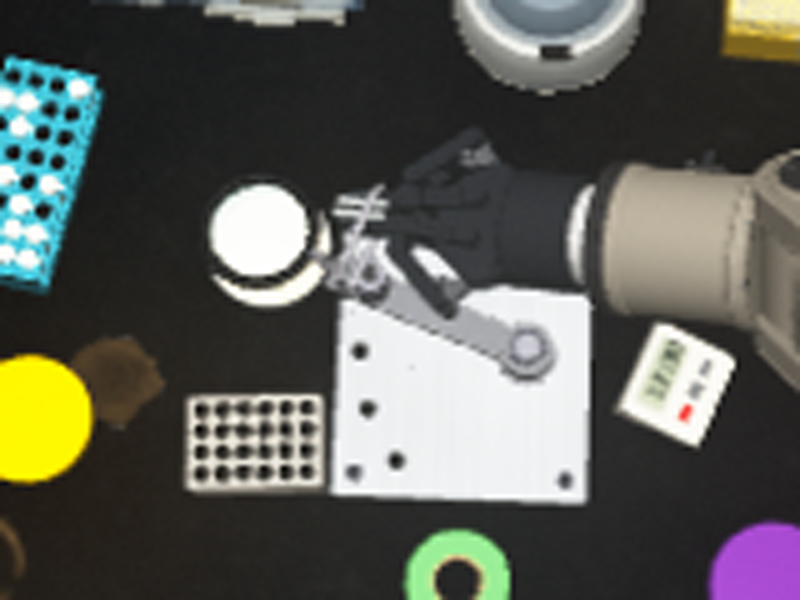

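The lens disc is centred at about (259,230), which matches the prediction for −0.36 rad. I'll lower the pin, move the finger back to the ring's centre, withdraw and verify.

```bash
python3 - <<'E'
from h import *
def st(n,r=None):
    o=telemetry.get_obs(); print(n,r,round(o["time_s"],2),o["tool_pos"].round(4),o["contact_force"].round(2))
    return o
p=telemetry.get_obs()["tool_pos"]
for z in (.209,.205,.201,.197,.193,.188,.182):
    p[2]=z; r=arm.move_linear(p,feed=.03,threshold=15); st("dn",r)
arm.move_linear(tcp(-.36,.004,.130),feed=.05,threshold=6); st("centre")
save("top","dn_t.png",(150,120,310,240),5)
E
```

```text
dn False 14.08 [ 0.5645 -0.0155  0.2086] [-3.6  -6.67 -6.63]
dn False 14.37 [ 0.5645 -0.0155  0.2047] [-2.19 -6.73 -6.01]
dn False 14.65 [ 0.5645 -0.0155  0.2007] [-2.77 -6.41 -5.04]
dn False 14.93 [ 0.5647 -0.0149  0.1972] [-1.4  -1.9  -4.13]
dn False 15.22 [ 0.5647 -0.0149  0.1932] [-0.63 -0.1   0.07]
dn False 15.53 [ 0.5646 -0.0151  0.1878] [ 0.23 -0.38 -0.56]
dn False 15.88 [ 0.5646 -0.0152  0.1818] [-0.06 -0.3   0.39]
centre None 16.25 [ 0.5538 -0.012   0.1819] [-0.06  0.12  0.2 ]
```

View pics/dn_t.png

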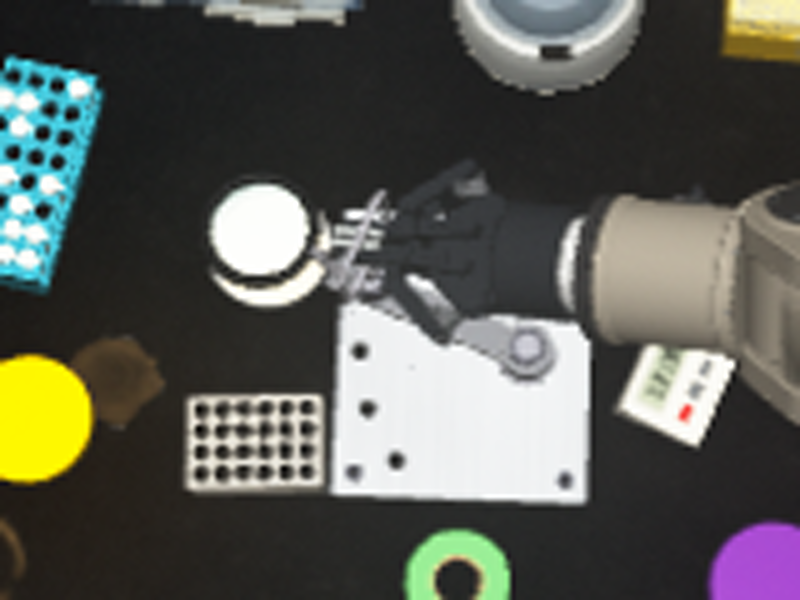

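The spring force stayed on the finger down to z=0.197, the seated contact height, so the pin is home. The lens is unchanged at (259,230). I'll withdraw along the tool axis.

```bash
python3 - <<'E'
from h import *
p=telemetry.get_obs()["tool_pos"]
r=arm.move_linear(p-.11*Z,feed=.06,threshold=6); print(r)
if not r:
    arm.move_linear(p-.11*Z+[-.05,-.05,.12],feed=.15); arm.wait(.3)
o=telemetry.get_obs(); print(o["time_s"],o["tool_pos"],o["contact_force"].round(2))
save("top","end_t.png",(150,120,310,240),5)
E
```

```text
False
19.6583 [ 0.49832965 -0.16504333  0.33923597] [-0.7   0.27 -1.04]
```

View pics/end_t.png

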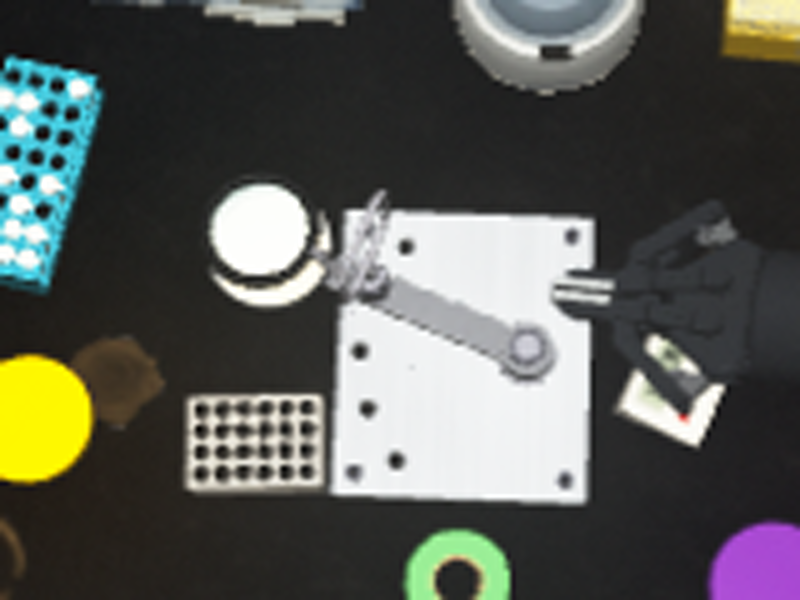

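The lens is at (259,230) over the dish, the gripper is clear at (580,290), and nothing else has moved. I'm handing the job in.

```bash
python3 -c "
from h import *
print(finish_job())"
```

```text
the job is handed in; nothing more can be done
None
```

I swung the magnifier one hole to the far side (about −0.36 rad), so the lens now stands over the dish with the pin down and the finger out of the ring; the job is handed in at about 20 s, but no verdict came back.

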